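Shut the draught lid and tare the balance

ROBOT

A 6-joint arm with a two-finger parallel gripper is mounted at the origin on the work surface. World frame = base frame: x ahead of the robot, y to its left, z up, the work surface at z = 0. Lengths are in m, angles in rad, forces in N, time in s.
With the tool pointing down it reaches from about 0.3 to 0.775 m from the base axis. Payload 14.6 kg.
Tool frame: the origin (TCP) lies at the very end of the fingers, on their centre line; the grasp point (between the pads) lies 19 mm behind it; z points along the fingers, y is the line along which they close (so a half turn about z gives the same grasp; the last joint's range is limited). The gripper opens to 94 mm and grips with 3 to 60 N. Pads are 16 mm wide; open, the fingers measure 119 mm over their backs; the gripper's body (75 mm by 177 mm) begins 78 mm behind the grasp point.
Start: joints at [-1.228, 0.3, 1.521, -0, 1.321, -0.067], TCP at [0.219, -0.504, 0.205] pointing down, gripper open.
Joint ranges: [-3.03, 3.03], [-0.79, 2.21], [0.23, 2.52], [-1.04, 4.18], [0, 3.07], [-2.55, 2.55]. Speed limits (rad/s): [2.22, 2.22, 2.57, 3.14, 3.14, 3.14].

INTERFACE

Orientations are given as [roll, pitch, yaw] about the fixed x, y, z axes, in that order (R = Rz(yaw) Ry(pitch) Rx(roll)).
In Python, from station import ctrl gives the robot as it stands.
- The arm moves only by the tool carry_out, never from a script. Its argument "motion" is text: rows parted by semicolons, each of 7 numbers parted by spaces: the shift along the world's x, y, z in m, then the turn, a rotation vector about the world's x, y, z in degrees, then the closure in counts, from 0 (fully open) to 255 (shut). In form: dx dy dz wx wy wz hand; .... A call has 1 to 20 rows; each row shifts and turns the commanded pose from where the row before left it; what a row does not reach is not made up. A row lasts 1/12 s, in which the tool goes at most 41.7 mm and 7.16 degrees, less where a joint would pass 70% of its speed; a pose out of reach is approached as far as the arm can. A call is refused whole if a number of a shift passes 0.0417 or a number of a turn 7.16, either way. A call with a gripper value outside its range is refused whole. The fingers move at their own pace and stop on an object; "grip_force" is the grip in N (left out, the last holds). Time passes only in rows, so rows that do not move let the fingers close. It gives the time, the measured TCP pose, the force, the opening and the grip force at its end, in the units of the state.
- ctrl.get_obs(): the state, without advancing time (a new reading comes with each control period).
- ctrl.camera(name): name is "scene" or "top" or "wrist"; returns a dict with "pixels" (420x560x3 uint8, red, green, blue), "range_z" (420x560 float32, m along the optical axis (not along the pixel's ray), 0 where there is no reading), "K" (3x3 intrinsics, pixels), "position" and "attitude" of the camera in the world. Camera axes: x right, y up, looking along -z (the intrinsics and any distortion apply to the point x, -y, -z); pixel columns grow to the right and rows downward; lengths in m; the calibration is good to about 2 mm. A picture is of the moment at which its call begins.
- ctrl.hand_in(): hands the job in; it is judged then, once.
The state is a dict: "time_s": time; "qpos": joint angles; "joint_vel": joint speeds; "tau": joint torques, N m; "ee_pos": TCP position; "eef_rot": TCP orientation; "force": force on the tool from outside, world axes, zero at the start; "moment": the same for the moment, N m; "grip_width": finger opening in m; "grip_force": force on a finger pad.
Only numpy, scipy, OpenCV 4.12 (cv2) and the standard library are available. Lean on these libraries where they do the work, as an engineer would, in place of code of your own. Each camera call takes 0.05 s, during which the arm holds its last target. There are 200 camera calls.

TASK

The empty weighing cup already stands on the pan of the bench balance. With the fingertips, gently lower the clear hinged lid of its draught shield until it is fully shut, then lightly press the wide oblong tare key right down, keep it down for about a second, let it come up and move clear. Leave the cup, the round keys and the other things on the bench alone.

Things in the scene. Friction and masses are not known exactly. Their poses are not given: they have to be found in the camera images.
- balance: Bench balance, 270 mm (x) by 200 mm (y), fixed. Origin: centre of its underside; x points from its key panel (front, towards the robot) to its back, y to the robot's left, z up. Rear housing x -25 to +135 mm, 50 mm high. Front panel slopes from 30 mm high at x = -135 mm up to 50 mm at x = -25 mm. Delicate: over 30 N on a key or 80 N on the lid harms it.
- pan (a point): Centre of the steel pan's upper face, pan 120 mm across, 61 mm above the bench, balance x = +55 mm, y = 0. Round it stands the clear draught shield: four walls, outer x -24 to +134 mm, y -88 to +88 mm, rim 120 mm above the bench.
- lid (a joint): Angle of the shield's lid: 0 shut (level, on the rim), grows as its front edge rises; starts at 0.55 to 1.15 rad, stop at 1.75. Clear sheet 165 mm long (hinge to free edge), 176 mm wide, 4 mm thick, with a black lip 14 mm by 7 mm along its free front edge. Stiff hinge: stays at any angle, goes down under 1 to 2 N near the free edge; firm stop when shut.
- lid_hinge (a point): Middle of the lid's hinge axis, on the shield's rear upper edge, 120 mm above the bench: balance x = +137 mm, y = 0; the axis runs along the balance's y. The lid's underside lies in a plane through this axis.
- lid_lip (a point): Middle of the upper face of the black lip at the lid's free front edge, 158 mm from the hinge axis; moves with the lid. When shut it is at balance x = -21 mm, z = 127 mm.
- tare_key (a joint): Travel of the tare key: 0 up, 0.005 m fully down; moves square to the sloping panel. Spring return: about 1 N to start, 4.5 N at the bottom, then a firm stop. It counts as pressed beyond 0.003 m.
- tare_key_top (a point): Middle of the upper face of the tare key, the only wide oblong key: 16 mm (balance x) by 32 mm (balance y), 9 mm proud of the panel, centred at balance x = -111 mm, y = -16 mm, in one row with the round keys near the front edge. Its face is 44 mm above the bench when up, square to the panel; moves with the key.
- key_a (a joint): Travel of the round key (15 mm across) at balance y = +74 mm: 0 up, 0.005 m down. Not to be pressed.
- key_b (a joint): Travel of the round key (15 mm across) at balance y = +31 mm, 47 mm from the tare key. Not to be pressed.
- key_c (a joint): Travel of the round key (15 mm across) at balance y = -65 mm, 49 mm from the tare key. Not to be pressed.
- weigh_cup: Small white open weighing cup, 52 mm across, 40 mm high, standing loose on the pan inside the shield; its rim is 101 mm above the bench. Origin: centre of its underside.
- jar_a: Pigment jar with black cap, 42 mm across, 52 mm high, loose on the bench beside the balance. Origin: centre of its underside.
- jar_b: A second such jar, 42 mm across, 52 mm high, loose on the bench. Origin: centre of its underside.
- wash_bottle: White plastic bottle, 58 mm across, 150 mm high, loose on the bench beside the balance. Origin: centre of its underside.
- brush_cup: White cup with brushes and sticks in it, cup 68 mm across, 90 mm high, brush tips up to 225 mm high, loose on the bench. Origin: centre of its underside.
- mould_block: Pale mint-green mould block, 75 x 110 x 26 mm, lying loose behind the balance. Origin: centre of its underside.
- pliers: Pliers with green handles, 180 mm long, 18 mm thick, lying loose on the bench. Origin: underside, near the joint; the jaws point along x.
- palette_knife: Palette knife with wooden handle, 210 mm long, 16 mm thick, lying loose on the bench. Origin: underside, at the handle's front end; the blade points along x.

How it is judged:
On the way, in this order (a step that is already met when the one before it is completed fails the run):
1. the lid is fully shut (below 0.03 rad) (value of joint lid below 0.03 rad), for 0.2 s.
2. with the lid shut, the fingers keep the tare key down (beyond 3 mm) for 0.7 s (value of joint tare_key above 0.003 m and contact force between the fingers and balance above 0.5 N and value of joint lid below 0.03 rad), for 0.7 s.
At the end, for the whole second after the job is handed in: The lid is shut (below 0.03 rad), the tare key and the round keys are all up (within 1 mm), the cup stands upright and still on the pan within 8 mm of where it was, and every other loose thing is within 15 mm of where it was (value of joint lid below 0.03 rad and value of joint each of tare_key, key_a, key_b, key_c below 0.001 m and distance of weigh_cup from where it was at the start of the episode below 0.008 m and angle between weigh_cup's own z axis and vertical below 0.1 rad and linear speed of weigh_cup below 0.02 m/s and distance of each of jar_a, jar_b, wash_bottle, brush_cup, mould_block, pliers, palette_knife from where it was at the start of the episode below 0.015 m); the robot touches nothing.
It fails at once if a round key is pressed, or the tare key is pressed while the lid is still open (value of joint any of key_a, key_b, key_c above 0.0015 m or (value of joint tare_key above 0.002 m and value of joint lid above 0.04 rad)).
It fails at once if the lid is slammed (faster than 3 rad/s) or swung further open (beyond 1.35 rad) (velocity of joint lid below -3 rad/s or value of joint lid above 1.35 rad).
It fails at once if the tare key is pushed harder than 30 N, or the lid or another part of the balance harder than 80 N (contact force between any of the fingers, the arm and balance above 80 N or (value of joint tare_key above 0.001 m and contact force between the fingers and balance above 30 N) or (value of joint tare_key above 0.001 m and contact force between the arm and balance above 30 N)).
It fails at once if the weighing cup is touched, lifted or shifted by more than 8 mm (distance of weigh_cup from where it was at the start of the episode above 0.008 m or contact force between any of the fingers, the arm and weigh_cup above 0.3 N).
It fails at once if a thing on the bench is shifted by more than 15 mm, lifted or knocked over (distance of any of jar_a, jar_b, wash_bottle, brush_cup, mould_block, pliers, palette_knife from where it was at the start of the episode above 0.015 m).
It also fails if it takes over 48 s, if anything falls off the work surface, if the arm or the gripper's body presses on something with over 40 N, if the wrist force passes 120 N, or if a joint passes its speed limit or range.

## Working session

There is one attempt and no reset: what is moved stays moved. The work goes in short steps, Python scripts to look and compute and a tool call to move; the robot and the scene stay as the last step left them, time stands still between calls to the robot, and variables do not carry over. Pictures are saved under pics/ and viewed, at most 10 in all, crops included, and the job is handed in when it is done.

Besides the shell and the picture viewer there is one more tool, called after "Request:" as name(argument=value, ...) on one line, values as JSON. carry_out: Moves the arm, as the interface text tells. Its arguments: {"type":"object","properties":{"motion":{"type":"string"},"grip_force":{"type":"number"}},"required":["motion"]}

```bash
mkdir -p pics; cat > h.py <<'E'
import numpy as np, cv2
from station import ctrl
def cam(n):
    c=ctrl.camera(n); return c
def save(c,f): cv2.imwrite('pics/'+f,np.ascontiguousarray(c['pixels'][:,:,::-1]))
def Rm(a):
    a=np.array(a,float)
    if a.shape==(3,3): return a
    from scipy.spatial.transform import Rotation as R
    return R.from_euler('xyz',a).as_matrix() if a.size==3 else R.from_quat(a).as_matrix()
def ray(c,u,v):
    K=np.array(c['K']); d=np.array([(u-K[0,2])/K[0,0],-(v-K[1,2])/K[1,1],-1.])
    return np.array(c['position']),Rm(c['attitude'])@d
def onz(c,u,v,z):
    p,d=ray(c,u,v); return p+d*(z-p[2])/d[2]
def dep(c,u,v):
    p,d=ray(c,u,v); return p+d*c['range_z'][int(v),int(u)]
E
python3 - <<'E'
from h import *
import pickle
for n in ['scene','top']:
    c=cam(n); save(c,n+'0.png'); pickle.dump(c,open(n+'0.pkl','wb')); print(n,{k:c[k] for k in c if k not in('pixels','range_z')})
print(ctrl.get_obs())
E
```

```text
scene {'K': array([[454.41900978,   0.        , 280.76853207],
       [  0.        , 454.41900978, 211.70332123],
       [  0.        ,   0.        ,   1.        ]]), 'position': array([1.25674122, 0.76098787, 0.80517713]), 'attitude': array([ 0.9563568 , -0.0076759 ,  2.43704194])}
top {'K': array([[540.49295215,   0.        , 284.19352931],
       [  0.        , 540.49295215, 205.96895965],
       [  0.        ,   0.        ,   1.        ]]), 'position': array([0.3966981 , 0.02882729, 1.3389456 ]), 'attitude': array([ 2.01854307e-01, -8.23998460e-04, -1.53308529e+00])}
{'time_s': 0.1, 'qpos': array([-1.22762732e+00,  3.00397658e-01,  1.52150409e+00, -4.06008216e-06,
        1.32072560e+00, -6.65954374e-02]), 'joint_vel': array([-0.00023012, -0.00275684, -0.00020127, -0.00158465,  0.00057356,
        0.00132108]), 'tau': array([ 4.05109429e-03, -5.32631207e+01, -3.53281975e+01,  7.10032973e-02,
        2.34478764e-02, -1.05652928e-04]), 'ee_pos': array([ 0.21903515, -0.50424539,  0.20495919]), 'eef_rot': array([-3.14055999e+00, -6.49307715e-05,  4.09765413e-01]), 'force': array([ 0.24576883,  0.23144591, -0.23708161]), 'moment': array([ 0.03994171,  0.03799982, -0.04133983]), 'grip_force': 0.0, 'grip_width': 0.09374637978763758}
```

View pics/scene0.png

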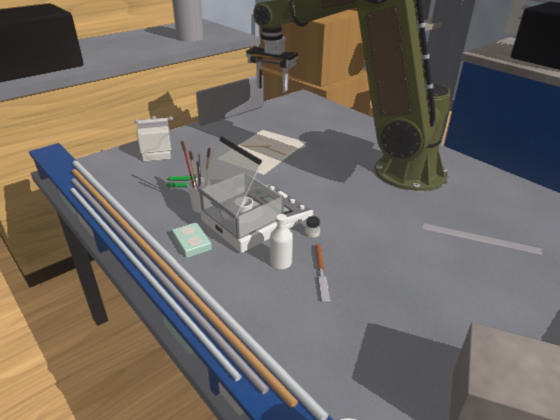

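View pics/top0.png

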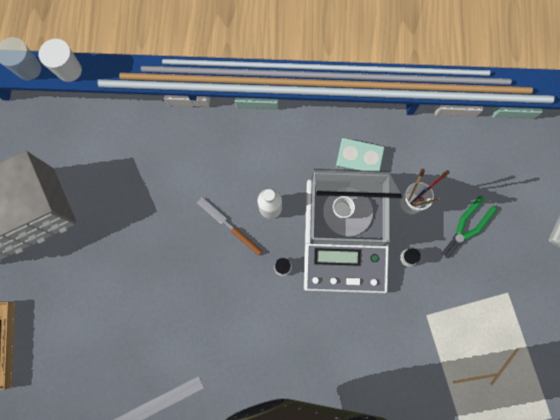

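The top view shows the balance at about (347,232). The key row runs (316,280), (334,281), tare (353,282), (374,282). The black lip runs from (317,193) to (402,195), with the brush cup at its right end. In the scene view the lip runs from (222,140) to (260,162). Next I'll measure these.

```bash
python3 - <<'E'
from h import *
import pickle
t=pickle.load(open('top0.pkl','rb')); s=pickle.load(open('scene0.pkl','rb'))
g=t['pixels'].astype(int)
roi=np.zeros((420,560),bool); roi[274:289,308:384]=1
m=((g.min(2)>170)&roi).astype(np.uint8)
n,l,st,ce=cv2.connectedComponentsWithStats(m)
for i in range(1,n):
    if st[i,4]>12: print('key',st[i],ce[i],onz(t,*ce[i],.044),dep(t,*ce[i]))
# lip
def lipseg(c,box):
    u0,u1,v0,v1=box; g=c['pixels'].astype(int).max(2); r=np.zeros(g.shape,bool); r[v0:v1,u0:u1]=1
    ys,xs=np.where((g<30)&r); 
    n,l,st,ce=cv2.connectedComponentsWithStats(((g<30)&r).astype(np.uint8)); i=1+np.argmax(st[1:,4]); ys,xs=np.where(l==i)
    p=np.c_[xs,ys].astype(np.float32); rr=cv2.minAreaRect(p); print(len(p),rr); 
    b=cv2.boxPoints(rr); b=b[np.argsort(b[:,0])]; return b[:2].mean(0),b[2:].mean(0)
lt=lipseg(t,(305,412,185,203)); ls=lipseg(s,(215,268,130,168)); print(lt,ls)
def tri(a,b):
    p,d=ray(t,*a);q,e=ray(s,*b); A=np.c_[d,-e]; x=np.linalg.lstsq(A,q-p,rcond=None)[0]; return (p+d*x[0]+q+e*x[1])/2,np.linalg.norm(p+d*x[0]-q-e*x[1])
for a in lt:
  for b in ls: print('tri',tri(a,b))
for a in (lt[0],lt[1],(lt[0]+lt[1])/2): print('depth lip',dep(t,*a*.96+.04*(lt[0]+lt[1])/2))
for a in (ls[0],ls[1],(ls[0]+ls[1])/2): print('depth lip s',dep(s,*a*.9+.1*(ls[0]+ls[1])/2))
for nm,c,f in(('top',t,(290,160,450,310)),('scene',s,(180,130,330,250))):
    a,b,e,d=f; cv2.imwrite(f'pics/c_{nm}.png',cv2.resize(np.ascontiguousarray(c['pixels'][b:d,a:e,::-1]),None,fx=5,fy=5,interpolation=2)[:600,:800])
E
```

```text
key [312 277   6   7  33] [314.81818182 279.96969697] [ 0.484742   -0.04182576  0.044     ] [ 0.48518988 -0.04218518  0.0374126 ]
key [330 278   7   6  33] [332.93939394 280.57575758] [ 0.48493854 -0.08493619  0.044     ] [ 0.4844623  -0.08432219  0.05098896]
key [346 278  14   7  95] [352.56842105 281.03157895] [ 0.48562509 -0.13160881  0.044     ] [ 0.48591722 -0.13213586  0.03974602]
key [370 279   7   7  34] [373.20588235 281.91176471] [ 0.48540024 -0.18066978  0.044     ] [ 0.48512171 -0.18001194  0.04806626]
135 ((358.5032043457031, 193.35562133789062), (83.0461654663086, 2.0217230319976807), 1.2730300426483154)Traceback (most recent call last):
  File "<stdin>", line 17, in <module>
  File "<stdin>", line 14, in lipseg
    return _wrapfunc(a, 'argmax', axis=axis, out=out, **kwds)
    return bound(*args, **kwds)
ValueError: attempt to get argmax of an empty sequence
```

```bash
python3 - <<'E'
from h import *
import pickle
t=pickle.load(open('top0.pkl','rb')); s=pickle.load(open('scene0.pkl','rb'))
def lipseg(c,box,th):
    u0,u1,v0,v1=box; g=c['pixels'].astype(int).max(2); r=np.zeros(g.shape,bool); r[v0:v1,u0:u1]=1
    n,l,st,ce=cv2.connectedComponentsWithStats(((g<th)&r).astype(np.uint8)); i=1+np.argmax(st[1:,4]); ys,xs=np.where(l==i)
    p=np.c_[xs,ys].astype(np.float32); rr=cv2.minAreaRect(p); print(len(p),rr); 
    b=cv2.boxPoints(rr); b=b[np.argsort(b[:,0])]; return b[:2].mean(0),b[2:].mean(0)
lt=lipseg(t,(305,412,185,203),45); ls=lipseg(s,(210,268,130,168),45); print(lt,ls)
def tri(a,b):
    p,d=ray(t,*a);q,e=ray(s,*b); x=np.linalg.lstsq(np.c_[d,-e],q-p,rcond=None)[0]; return (p+d*x[0]+q+e*x[1])/2,np.linalg.norm(p+d*x[0]-q-e*x[1])
for a in lt:
  for b in ls: print('tri',tri(a,b))
mt=(lt[0]+lt[1])/2; ms=(ls[0]+ls[1])/2
for a in (*lt,mt): print('dt',dep(t,*(a*.94+.06*mt)))
for a in (*ls,ms): print('ds',dep(s,*(a*.9+.1*ms)))
# loose things near: heights
print('brush',dep(t,421,170),dep(t,445,174),dep(t,419,205))
for nm,c,f in(('top',t,(290,160,450,300)),('scene',s,(180,120,330,240))):
    a,b,e,d=f; cv2.imwrite(f'pics/c_{nm}.png',cv2.resize(np.ascontiguousarray(c['pixels'][b:d,a:e,::-1]),None,fx=4,fy=4,interpolation=2)[:600,:800])
E
```

```text
284 ((358.501220703125, 193.96554565429688), (83.157470703125, 3.549614667892456), 1.9749339818954468)
101 ((239.18325805664062, 149.53453063964844), (43.046443939208984, 2.899501085281372), 30.65066909790039)
(array([316.94717, 192.53265], dtype=float32), array([400.05527, 195.39844], dtype=float32)) (array([220.667  , 138.56194], dtype=float32), array([257.69952, 160.50713], dtype=float32))
tri (array([ 0.67922173, -0.0589366 ,  0.30565182]), np.float64(0.10264000111281987))
tri (array([ 0.65027003, -0.03132402,  0.25697348]), np.float64(0.004201097303475403))
tri (array([ 0.64938254, -0.20070601,  0.25343211]), np.float64(0.0014217192642474912))
tri (array([ 0.61843526, -0.16609767,  0.21063597]), np.float64(0.11563164355663555))
dt [ 0.64687517 -0.0345369   0.26480532]
dt [ 0.64707483 -0.19353201  0.26567242]
dt [ 0.64705796 -0.11414978  0.2648838 ]
ds [ 0.64902715 -0.19113218  0.25344465]
ds [ 0.64844983 -0.04463035  0.25433163]
ds [ 0.65155181 -0.1110025   0.25646597]
brush [ 0.71658284 -0.25459423  0.2153849 ] [ 0.70859836 -0.3049044   0.21910801] [ 0.68476462 -0.30129889  0.00555889]
```

View pics/c_scene.png

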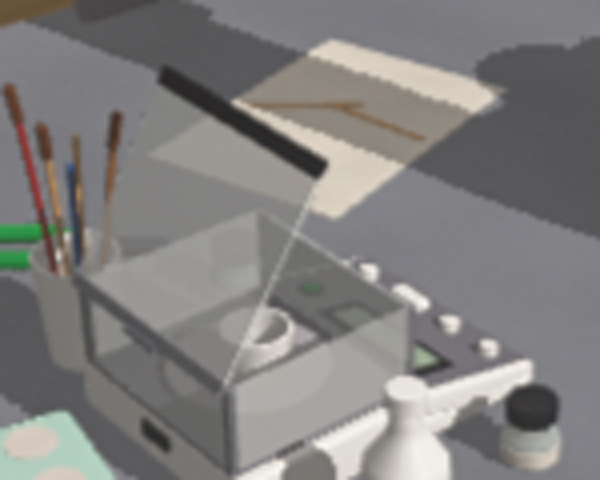

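The lip is level, with its middle near (0.649, -0.115, 0.258), so the lid stands at about 1.02 rad. The tare key is at (0.4855, -0.132). The balance yaw is about 0. I'll close the fingers, rise and move above the lip.

Request:
carry_out(motion="0 0 .024 0 0 0 255;0 0 .024 0 0 0 255;0 0 .024 0 0 0 255;0 0 .024 0 0 0 255;0 0 .024 0 0 0 255;0 0 .01 0 0 0 255;.02 .02 0 0 0 0 255", grip_force=10)

```text
time_s: 0.68
ee_pos: [0.2375, -0.4864, 0.3368]
eef_rot: [3.139, 0.001, 0.407]
force: [0.5, 1.3, -1.4]
grip_width: 0.051
grip_force: 0.0
```

Request:
carry_out(motion=".022 .02 0 0 0 -1.3 255;.022 .02 0 0 0 -1.3 255;.022 .02 0 0 0 -1.3 255;.022 .02 0 0 0 -1.3 255;.022 .02 0 0 0 -1.3 255;.022 .02 0 0 0 -1.3 255;.022 .02 0 0 0 -1.3 255;.022 .02 0 0 0 -1.3 255;.022 .02 0 0 0 -1.3 255;.022 .02 0 0 0 -1.3 255;.022 .02 0 0 0 -1.3 255;.022 .02 0 0 0 -1.3 255;.022 .02 0 0 0 -1.3 255;.022 .02 0 0 0 -1.3 255;.022 .02 0 0 0 -1.3 255;.022 .02 0 0 0 -1.3 255;.022 .02 0 0 0 -1.3 255;.022 .02 0 0 0 -1.3 255;0 0 0 0 0 0 255;0 0 0 0 0 0 255")

```text
time_s: 2.35
ee_pos: [0.6356, -0.1235, 0.3335]
eef_rot: [-3.141, 0.002, 0.003]
force: [-1.0, -0.9, -0.5]
grip_width: 0.0004
grip_force: 0.0
```

Request:
carry_out(motion=".01 .004 -.015 0 0 0 255;.01 .004 -.015 0 0 0 255;0 0 -.013 0 0 0 255;0 0 0 0 0 0 255;0 0 0 0 0 0 255")

```text
time_s: 2.77
ee_pos: [0.6547, -0.117, 0.2914]
eef_rot: [-3.141, 0.002, 0.001]
force: [0.5, -0.8, 0.3]
grip_width: 0.0004
grip_force: 0.0
```

```bash
python3 - <<'E'
from h import *
a=cam('scene');b=cam('top')
x=lambda c,f:cv2.resize(np.ascontiguousarray(c['pixels'][f[1]:f[3],f[0]:f[2],::-1]),(400,400),interpolation=2)
cv2.imwrite('pics/n1.png',np.hstack([x(a,(180,90,320,230)),x(b,(300,140,440,280))]))
print(ctrl.get_obs()['force'],ctrl.get_obs()['ee_pos'])
E
```

```text
[ 0.45913465 -0.27067026  0.86759669] [ 0.65507602 -0.11700143  0.29331757]
```

View pics/n1.png

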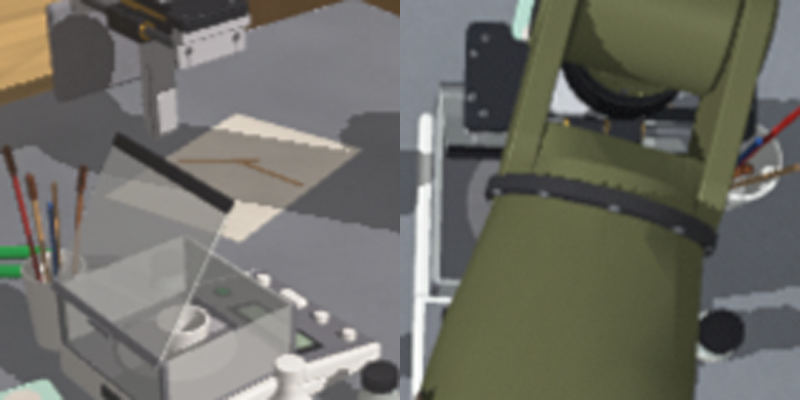

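The fingertips (left half, about (165,130)) hang just above the middle of the lip. Now I'll lower them gently.

Request:
carry_out(motion="0 0 -.005 0 0 0 255;0 0 -.005 0 0 0 255;0 0 -.005 0 0 0 255;0 0 -.005 0 0 0 255;0 0 -.005 0 0 0 255;0 0 -.005 0 0 0 255;0 0 -.005 0 0 0 255;0 0 0 0 0 0 255")

```text
time_s: 3.53
ee_pos: [0.6549, -0.1164, 0.2563]
eef_rot: [-3.141, 0.001, 0.001]
force: [0.2, -0.3, -0.7]
grip_width: 0.0005
grip_force: 0.1
```

```bash
python3 - <<'E'
from h import *
a=cam('scene');b=cam('wrist')
x=lambda c,f:cv2.resize(np.ascontiguousarray(c['pixels'][f[1]:f[3],f[0]:f[2],::-1]),(400,400),interpolation=2)
cv2.imwrite('pics/n2.png',np.hstack([x(a,(190,100,290,200)),x(b,(0,0,560,420))]))
E
```

```text
(no output)
```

View pics/n2.png

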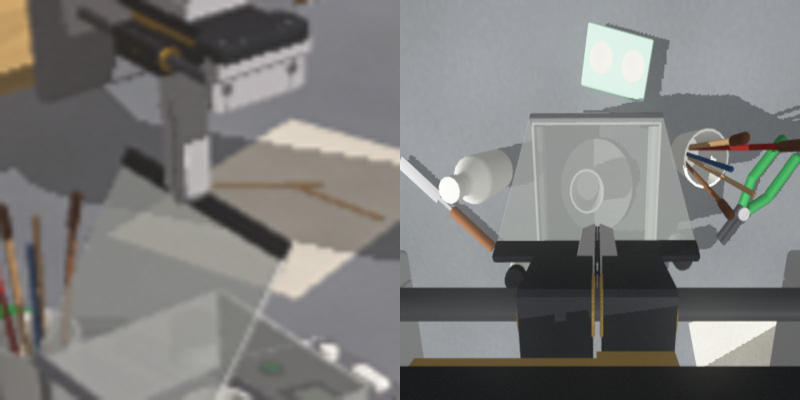

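The fingertips rest on or just behind the lip's upper face, near (190,195) left and (597,240) right. I'll follow the lid's arc down.

Request:
carry_out(motion="-.003 0 -.004 0 0 0 255;-.003 0 -.004 0 0 0 255;-.003 0 -.004 0 0 0 255;-.003 0 -.004 0 0 0 255;-.004 0 -.004 0 0 0 255;-.004 0 -.005 0 0 0 255;-.004 0 -.005 0 0 0 255;-.004 0 -.005 0 0 0 255;0 0 0 0 0 0 255")

```text
time_s: 4.38
ee_pos: [0.6262, -0.1164, 0.2213]
eef_rot: [-3.141, 0.002, 0.001]
force: [-0.0, 0.0, 0.5]
grip_width: 0.0008
grip_force: 0.0
```

```bash
python3 - <<'E'
from h import *
a=cam('scene');b=cam('wrist')
x=lambda c,f:cv2.resize(np.ascontiguousarray(c['pixels'][f[1]:f[3],f[0]:f[2],::-1]),(400,400),interpolation=2)
cv2.imwrite('pics/n3.png',np.hstack([x(a,(190,110,310,230)),x(b,(0,0,560,420))]))
E
```

```text
(no output)
```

View pics/n3.png

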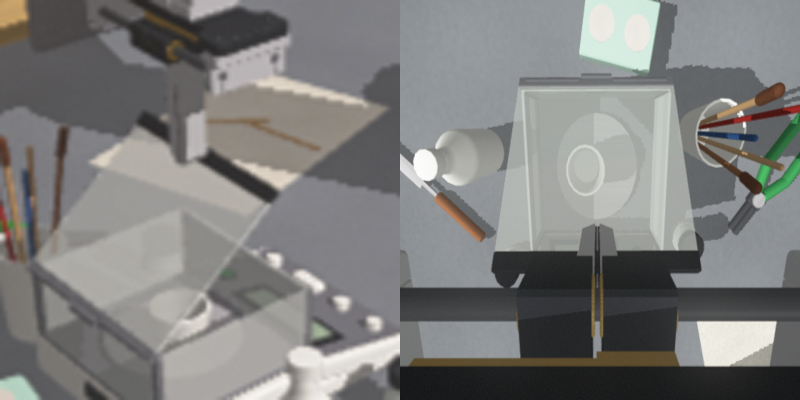

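The lid is coming down with the fingertips, which stay on the lip (190,155), and nothing else has been disturbed. I'll continue.

Request:
carry_out(motion="-.005 0 -.005 0 0 0 255;-.005 0 -.005 0 0 0 255;-.005 0 -.005 0 0 0 255;-.004 0 -.005 0 0 0 255;-.004 0 -.005 0 0 0 255;-.004 0 -.005 0 0 0 255;-.004 0 -.005 0 0 0 255;-.003 0 -.006 0 0 0 255;-.003 0 -.006 0 0 0 255;-.003 0 -.006 0 0 0 255;-.002 0 -.006 0 0 0 255;-.002 0 -.006 0 0 0 255;-.001 0 -.006 0 0 0 255;-.001 0 -.005 0 0 0 255;0 0 -.005 0 0 0 255;0 0 -.004 0 0 0 255;0 0 -.003 0 0 0 255;0 0 0 0 0 0 255")

```text
time_s: 5.98
ee_pos: [0.581, -0.1164, 0.1337]
eef_rot: [-3.141, 0.001, 0.001]
force: [0.3, -0.9, -0.2]
grip_width: 0.0003
grip_force: 0.0
```

Request:
carry_out(motion="0 0 -.002 0 0 0 255;0 0 -.002 0 0 0 255;0 0 -.002 0 0 0 255;0 0 -.002 0 0 0 255;0 0 0 0 0 0 255")

```text
time_s: 6.4
ee_pos: [0.5813, -0.1165, 0.1271]
eef_rot: [3.141, -0.001, 0.001]
force: [-3.1, 0.2, 6.1]
grip_width: 0.0006
grip_force: 3.0
```

There is firm contact at z = 0.127, which is the shut height. I'll press slightly more, hold, lift and look.

Request:
carry_out(motion="0 0 -.0015 0 0 0 255;0 0 0 0 0 0 255;0 0 0 0 0 0 255;0 0 0 0 0 0 255")

```text
time_s: 6.73
ee_pos: [0.5814, -0.1165, 0.1268]
eef_rot: [3.141, -0.002, 0.001]
force: [-6.6, 0.7, 16.8]
grip_width: 0.0003
grip_force: 8.3
```

Request:
carry_out(motion="0 0 .005 0 0 0 255;0 0 .015 0 0 0 255;0 0 .02 0 0 0 255;-.02 -.003 .02 0 0 0 255;-.025 -.004 0 0 0 0 255;-.025 -.004 0 0 0 0 255;-.025 -.004 0 0 0 0 255;0 0 0 0 0 0 255;0 0 0 0 0 0 255;0 0 0 0 0 0 255")

```text
time_s: 7.57
ee_pos: [0.4867, -0.1315, 0.1852]
eef_rot: [3.141, -0.001, 0.001]
force: [0.7, -0.1, -0.3]
grip_width: 0.0003
grip_force: 0.0
```

```bash
python3 - <<'E'
from h import *
a=cam('scene');b=cam('wrist'); o=ctrl.get_obs(); print(o['ee_pos'])
x=lambda c,f:cv2.resize(np.ascontiguousarray(c['pixels'][f[1]:f[3],f[0]:f[2],::-1]),(400,400),interpolation=2)
cv2.imwrite('pics/n4.png',np.hstack([x(a,(190,120,330,260)),x(b,(0,0,560,420))]))
g=b['pixels'].astype(int)
m=((g.min(2)>170)).astype(np.uint8)
n,l,st,ce=cv2.connectedComponentsWithStats(m)
for i in range(1,n):
    if 40<st[i,4]<4000: print(st[i],ce[i].round(1),onz(b,*ce[i],.044).round(4))
E
```

```text
[ 0.4867877  -0.13135392  0.1848329 ]
[  0   0  35  38 731] [13.4 12.7] [0.6596 0.1049 0.044 ]
[446   0  16   5  51] [453.    1.4] [ 0.6694 -0.2886  0.044 ]
[525  77  20  19 300] [535.  86.] [ 0.5986 -0.3751  0.044 ]
[ 155  116  209  107 2805] [257.6 160.2] [ 0.5288 -0.1128  0.044 ]
[388 118  25  42 395] [396.8 139.4] [ 0.5492 -0.2493  0.044 ]
[ 189  135   97   26 2431] [237.7 147.5] [ 0.5412 -0.0934  0.044 ]
[182 197  15  15 168] [189.  204.1] [ 0.4841 -0.0419  0.044 ]
[224 197  15  14 170] [230.6 203.8] [ 0.4844 -0.0847  0.044 ]
[261 196  31  16 460] [276.  203.9] [ 0.4844 -0.1312  0.044 ]
[316 196  16  15 185] [323.3 203.2] [ 0.4852 -0.1797  0.044 ]
[445 338  65  17 577] [468.3 343.1] [ 0.3218 -0.3515  0.044 ]
```

View pics/n4.png

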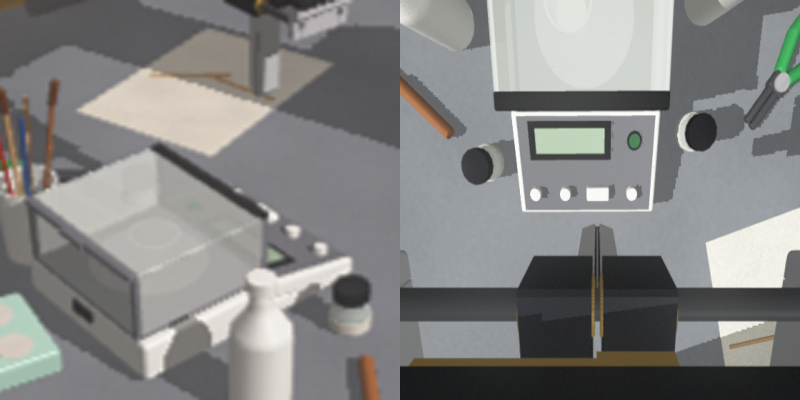

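The lid is shut flat on the rim (left, (210,180)). The tare key is at (598,195) in the right half, world (0.485, -0.1315), and the two views agree. I'll tilt the tool square to the panel and descend.

Request:
carry_out(motion="-.005 0 -.015 0 -3.4 0 255;0 0 -.02 0 -3.4 0 255;0 0 -.02 0 -3.4 0 255;0 0 -.02 0 0 0 255;0 0 -.02 0 0 0 255;0 0 -.015 0 0 0 255;0 0 -.01 0 0 0 255;0 0 -.005 0 0 0 255;0 0 0 0 0 0 255;0 0 0 0 0 0 255")

```text
time_s: 8.5
ee_pos: [0.4816, -0.1315, 0.0604]
eef_rot: [3.141, -0.178, 0.002]
force: [0.6, 0.2, 0.4]
grip_width: 0.0003
grip_force: 0.0
```

Request:
carry_out(motion=".001 0 -.005 0 0 0 255;.001 0 -.005 0 0 0 255;.001 0 -.004 0 0 0 255;0 0 -.002 0 0 0 255;0 0 0 0 0 0 255;0 0 0 0 0 0 255")

```text
time_s: 9.0
ee_pos: [0.4841, -0.1315, 0.0439]
eef_rot: [3.141, -0.178, 0.001]
force: [-0.6, -0.2, 0.8]
grip_width: 0.0004
grip_force: 0.1
```

Request:
carry_out(motion=".0002 0 -.001 0 0 0 255;.0002 0 -.001 0 0 0 255;.0002 0 -.001 0 0 0 255;0 0 0 0 0 0 255;0 0 0 0 0 0 255")

```text
time_s: 9.42
ee_pos: [0.4847, -0.1314, 0.041]
eef_rot: [3.141, -0.178, 0.001]
force: [-0.6, 0.3, 3.0]
grip_width: 0.0002
grip_force: 1.4
```

Spring contact as expected at about 3 mm of travel. Now press to the bottom.

Request:
carry_out(motion=".0002 0 -.001 0 0 0 255;.0002 0 -.001 0 0 0 255;0 0 -.0005 0 0 0 255;0 0 0 0 0 0 255;0 0 0 0 0 0 255")

```text
time_s: 9.83
ee_pos: [0.4853, -0.1315, 0.0388]
eef_rot: [3.141, -0.178, 0.001]
force: [-4.4, 1.1, 9.3]
grip_width: 0.0002
grip_force: 5.2
```

It is on the bottom stop at about 10 N. I'll hold about a second, then back off and rise.

Request:
carry_out(motion="0 0 0 0 0 0 255;0 0 0 0 0 0 255;0 0 0 0 0 0 255;0 0 0 0 0 0 255;0 0 0 0 0 0 255;0 0 0 0 0 0 255;0 0 0 0 0 0 255;0 0 0 0 0 0 255;0 0 0 0 0 0 255;0 0 0 0 0 0 255")

```text
time_s: 10.67
ee_pos: [0.4852, -0.1315, 0.0388]
eef_rot: [3.141, -0.178, 0.001]
force: [-5.0, 1.1, 9.7]
grip_width: 0.0008
grip_force: 5.2
```

Request:
carry_out(motion="-.0004 0 .002 0 0 0 255;-.0006 0 .003 0 0 0 255;-.001 0 .004 0 0 0 255;-.002 0 .01 0 0 0 255;-.004 0 .02 0 0 0 255;-.01 0 .03 0 0 0 255;-.02 0 .03 0 0 0 255;-.03 0 .03 0 0 0 255;-.03 0 .03 0 0 0 255;-.03 0 0 0 0 0 255;0 0 0 0 0 0 255;0 0 0 0 0 0 255;0 0 0 0 0 0 255")

```text
time_s: 11.75
ee_pos: [0.3584, -0.1315, 0.1967]
eef_rot: [3.141, -0.179, 0.001]
force: [-0.1, -0.2, -0.3]
grip_width: 0.0006
grip_force: 0.0
```

```bash
python3 - <<'E'
from h import *
a=cam('scene');b=cam('wrist'); print(ctrl.get_obs()['joint_vel'].round(3))
x=lambda c,f:cv2.resize(np.ascontiguousarray(c['pixels'][f[1]:f[3],f[0]:f[2],::-1]),(400,400),interpolation=2)
cv2.imwrite('pics/n5.png',np.hstack([x(a,(150,120,350,320)),x(b,(0,0,560,420))]))
E
```

```text
[ 0.003  0.009  0.001 -0.001  0.002 -0.003]
```

View pics/n5.png

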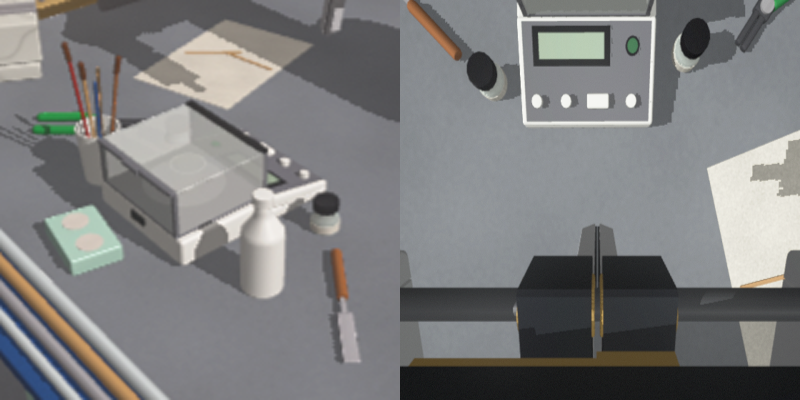

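The lid is shut (left, (230,125)), the tare key at (598,100) on the right is up, the arm is clear and the loose things are in place. I'm handing in.

```bash
python3 -c "
from station import ctrl
print(ctrl.hand_in())"
```

```text
the job is handed in; nothing more can be done
None
```

The lid is shut, and the tare key was held on its bottom stop for about a second and released; the arm is clear, nothing else looked moved in the last pictures, and the job is handed in with no verdict returned.

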